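# Fit the inspection light bar and hold the pivot bolt's head

## Task

Fit the LED light bar to its stand: push it straight down, diffuser underneath, until both end pins sit at the bottom of the fork clips and the sprung jaws have snapped shut over them, and let go of it. Then reach down into the narrow gap between the left clip bracket and the white driver box, grip the hidden bolt head firmly across two opposite flats without spinning it round, and keep it from turning so that I can tighten the nut on the bracket's other side: finish while still holding it. Leave the spanner, bottle, brush and tape measure where they are.

Things in the scene. Friction and masses are not known exactly. Their poses are not given: they have to be found in the camera images.
- bar_center (a point): Centre of the loose LED light bar, lying on the table, white diffuser underneath, 150-310 g: square aluminium extrusion 24 x 24 x 190 mm long (along y), ribbed on top; from each end a round steel pin, 14 mm diameter, sticks out 27 mm. The point lies on the pins' axis, 12 mm above the underside; x goes across the bar, z up. The ends are alike: either may go in either clip.
- seat_mid (a point): Where the bar's centre comes when fitted: on the fixed light stand, midway between its two fork clips, on the seated pins' axis, 90 mm above the table. y runs from the right clip to the left one (as the fitted bar lies), z up, x to the stand's far side. The aluminium forks, 12 mm thick, are at y +105 and -105 mm; the bar's square body goes between them with 4 mm to spare at each end.
- light_stand: The fixed stand: base rail 100 mm (x) by 400 mm (y), 6 mm thick; origin on the table, axes as seat_mid's, which is at x 25, y 0. Upright grey bracket plates, 4 mm thick, 100 mm wide, 105 mm high, at y +128 and -128. Fork slots: 15.6 mm wide, open upward; the near tine's sloped lead-in ends 27 mm above the seat. White driver box 96 mm (x) by 62 mm (y), 105 mm high, at y +205.
- jaw_left (a joint): Sprung steel jaw hinged on the far tine of the left fork (y+, nearer the driver box). 0 rad: shut, its nose about 9 mm above the seated pin's axis; about 0.25 while a pin passes; 0.6 at most. The nose is sloped on top: a pin pushed straight down swings it aside and it springs back over the pin. The bar's weight does not open the jaws; the two need about 5 to 12 N of push.
- jaw_right (a joint): The like sprung jaw on the right fork (y-).
- bolt_head (a point): Centre of the pivot bolt's steel hex head, 19 mm across flats, 8 mm thick along the bolt's axis, which is level, along y of this frame and of the stand. It is behind the left bracket plate (y+ side), 75 mm above the table, at x -30, y +146 mm from the stand's origin. The frame turns with the bolt. Under the head is a washer stack no wider than it; the nut is on the plate's other face.
- gap_mouth (a point): Middle of the open top of the 44 mm gap (in y) between the left bracket plate and the driver box, 105 mm above the table, at the bolt's x. The bolt head's centre is 30 mm below and 6 mm to the y- side (16 mm from the plate, 28 mm from the box). The gap is open above and at both x ends; its floor, the base rail, is 69 mm below the head's centre. Axes as the stand's.
- pivot_bolt (a joint): Turn of the pivot bolt about its axis, rad. 0: two opposite flats upright, facing the stand's +x and -x; it starts within 0.3 of that. It is only finger-tight and turns with little drag (0.03 N m): fingers closing on it a little off its flats turn it to suit.
- bolt_corner (a point): A corner of the bolt's hex head, the upper one, 11 mm from the bolt's axis; shows how the head has turned.
- spanner: Spanner, 200 mm long, lying on the table beyond the stand; origin under its middle. Leave it.
- water_bottle: Metal water bottle, 68 mm diameter, 200 mm high, standing on the table to the right; origin at the centre of its base. Leave it.
- dust_brush: Wooden-handled dusting brush, 200 mm long, lying on the table at the right; origin under its middle. Leave it.
- tape_measure: Tape measure, case 62 x 34 x 58 mm high, standing on the table at the left; origin at the centre of its underside. Leave it.
Not all that is in view belongs to the job. Of the things that look like the part that bears bar_center, the largest one is meant.

How it is judged (in metres and radians):
On the way:
1. the light bar sits in both fork clips with the jaws shut over its pins, and the fingers have let go of it (x of bar_center in the frame of seat_mid between -0.004 and 0.004 m and y of bar_center in the frame of seat_mid between -0.008 and 0.008 m and z of bar_center in the frame of seat_mid between -0.0035 and 0.0035 m and angle between the y axis of bar_center and the y axis of seat_mid, either way round below 0.06 rad and angle between bar_center's own z axis and vertical below 0.35 rad and value of joint each of jaw_left, jaw_right below 0.12 rad and contact force between the fingers and light_bar below 0.1 N), for 0.3 s.
At the end, for the whole second after the job is handed in: Bar seated (4 mm across, 8 mm along, 3.5 mm in height, 0.06 rad), both jaws shut (under 0.12 rad), bar let go; fingers grip the bolt head on two opposite flats (over 10 N each), the bolt at rest and turned no more than about 40 degrees from how it was found (all of step 1 and ((contact force between the fingers and pivot_bolt_c0 above 10 N and contact force between the fingers and pivot_bolt_c3 above 10 N) or (contact force between the fingers and pivot_bolt_c1 above 10 N and contact force between the fingers and pivot_bolt_c4 above 10 N) or (contact force between the fingers and pivot_bolt_c2 above 10 N and contact force between the fingers and pivot_bolt_c5 above 10 N)) and distance of bolt_corner from where it was at the start of the episode below 0.008 m and velocity of joint pivot_bolt between -0.1 and 0.1 rad/s); the arm keeps its last pose, push and grip.
It fails at once if the pivot bolt is spun round by more than about 45 degrees (distance of bolt_corner from where it was at the start of the episode above 0.0085 m).
It fails at once if the spanner is moved by more than 20 mm (distance of spanner from where it was at the start of the episode above 0.02 m).
It fails at once if the water bottle is moved by more than 20 mm (distance of water_bottle from where it was at the start of the episode above 0.02 m).
It fails at once if the dust brush is moved by more than 20 mm (distance of dust_brush from where it was at the start of the episode above 0.02 m).
It fails at once if the tape measure is moved by more than 20 mm (distance of tape_measure from where it was at the start of the episode above 0.02 m).
It also fails if it takes over 45 s, if anything falls off the work surface, if the arm or the gripper's body presses on something with over 40 N, if the wrist force passes 120 N, or if a joint passes its speed limit or range.

## Robot

A 7-joint arm with a two-finger parallel gripper is mounted at the origin on the work surface. World frame = base frame: x ahead of the robot, y to its left, z up, the work surface at z = 0. Lengths are in m, angles in degrees, forces in N, time in s.
With the tool pointing down it reaches from about 0.425 to 1.025 m from the base axis. Payload 3.6 kg.
Tool frame: the origin (TCP) lies at the very end of the fingers, on their centre line; the grasp point (between the pads) lies 19 mm behind it; z points along the fingers, y is the line along which they close (so a half turn about z gives the same grasp; the last joint's range is limited). The gripper opens to 85 mm and grips with 20 to 120 N. Pads are 22 mm wide; open, the fingers measure 114 mm over their backs; the gripper's body (76 mm by 85 mm) begins 54 mm behind the grasp point. The pads swing forward as they close: fully open they stand 13 mm farther back than shut.
Start: joints at [63.283, 33.873, 2.773, 92.16, -1.908, 54.013, -1.931], TCP at [0.264, -0.675, 0.231] pointing down, gripper open.
Joint ranges: [-153.93, 153.93], [-27.13, 128.08], [-72.61, 78.16], [10.71, 143.7], [-87.88, 267.88], [4.46, 118.87], [-176.78, 176.78]. Speed limits (degrees/s): [147.25, 147.25, 180, 180, 180, 180, 180].

## Interface

Orientations are given as [roll, pitch, yaw] about the fixed x, y, z axes, in that order (R = Rz(yaw) Ry(pitch) Rx(roll)).
In Python, from bench import manip gives the robot as it stands.
- The arm moves only by the tool send_rows, never from a script. Its argument "targets" is a list that holds one entry, the list of rows, each a list of 7 numbers: the shift along the tool's x, y, z in m, then the turn, a rotation vector about the tool's x, y, z in degrees, then the closure in counts, from 0 (fully open) to 255 (shut). In form: [[[dx, dy, dz, rx, ry, rz, claw], ...]]. A call has 1 to 5 rows; each row is the pose to reach, as a shift and turn from the pose commanded when the call began, along the tool's axes at that moment; what a row does not reach only later rows make up. A row lasts 1/10 s, in which the tool goes at most 50 mm and 8.59 degrees, less where a joint would pass 70% of its speed; a pose out of reach is approached as far as the arm can. A call with a gripper value outside its range is refused whole. The fingers move at their own pace and stop on an object; the grip force is fixed at half the most. Time passes only in rows, so rows that repeat a pose let the fingers close. It gives the time, the measured TCP pose, the force, the opening and the grip force at its end, in the units of the state.
- manip.get_obs(): the state, without advancing time (a new reading comes with each control period).
- manip.grab_frame(name): name is "scene" or "top"; returns a dict with "frame" (400x640x3 uint8, red, green, blue), "K" (3x3 intrinsics, pixels), "distortion" ([k1, k2, p1, p2, k3] as OpenCV has them; the pictures are not rectified), "R" (3x3) and "t" (3): a world point X has camera coordinates R X + t. Camera axes: x right, y down, z forward; pixel columns grow to the right and rows downward; lengths in m; the calibration is good to about 2 mm. A picture is of the moment at which its call begins. There is no depth.
- manip.close_job(): hands the job in; it is judged then, once.
Trained networks look in the newest picture that a camera, given by its name, has taken for a name from the list of things; names that differ only in an ending like _2 or _b are one class to them, and where a whole thing is asked for, a point or a joint stands for the part that bears it (a point fixed in the world has none). Each returns a list of dicts, best first, with "score" (0 to 1); they miss things now and then, are a little off and sometimes report something else, mostly with a low value. They report only what shows in the picture. A call takes as long as a camera call. They do not tell look-alikes from the thing itself.
- manip.masks_of(camera, label): "pixels" (400x640 bool, what is visible of it) and "bbox" ([centre column, centre row, width, height] in pixels, round what is visible of it).
The state is a dict: "time_s": time; "joints": joint angles; "joint_vel": joint speeds; "joint_torque": joint torques, N m; "tool_pos": TCP position; "orientation": TCP orientation; "ft_force": force on the tool from outside, world axes, zero at the start; "ft_torque": the same for the moment, N m; "opening": finger opening in m; "gripper_force": force on a finger pad.
Only numpy, scipy, OpenCV 4.12 (cv2) and the standard library are available. Lean on these libraries where they do the work, as an engineer would, in place of code of your own. Each camera call takes 0.05 s, during which the arm holds its last target. There are 200 camera calls.

## Working session

There is one attempt and no reset: what is moved stays moved. The work goes in short steps, Python scripts to look and compute and a tool call to move; the robot and the scene stay as the last step left them, time stands still between calls to the robot, and variables do not carry over. Pictures are saved under pics/ and viewed, at most 10 in all, crops included, and the job is handed in when it is done.

Besides the shell and the picture viewer there is one more tool, called after "Emit:" by a JSON object that holds its "fn" and its "kwargs". send_rows: Moves the arm, as the interface text tells. Its arguments: {"type":"object","properties":{"targets":{"type":"array","items":{"type":"array","items":{"type":"array","items":{"type":"number"}}}}},"required":["targets"]}

```bash
mkdir -p pics
cat > h.py <<'E'
import numpy as np, cv2
from bench import manip
def snap(n):
    return manip.grab_frame(n)
def proj(f,P):
    r,_=cv2.Rodrigues(np.array(f["R"])); p,_=cv2.projectPoints(np.array(P,float).reshape(-1,1,3),r,np.array(f["t"],float),np.array(f["K"]),np.array(f["distortion"],float)); return p.reshape(-1,2)
def ray(f,uv,z):
    uv=np.array(uv,float).reshape(-1,1,2); n=cv2.undistortPoints(uv,np.array(f["K"]),np.array(f["distortion"],float)).reshape(-1,2)
    R=np.array(f["R"]);t=np.array(f["t"]);c=-R.T@t
    d=np.c_[n,np.ones(len(n))]@R
    s=(z-c[2])/d[:,2]; return c+d*s[:,None]
def save(f,name,crop=None,sc=1):
    im=f["frame"][...,::-1]
    if crop: a,b,c,d=crop; im=im[b:d,a:c]
    cv2.imwrite("pics/"+name,cv2.resize(im,None,fx=sc,fy=sc,interpolation=cv2.INTER_CUBIC))
E
python3 - <<'E'
from h import *
o=manip.get_obs();print(o)
ims=[]
for n in("scene","top"):
    f=snap(n);R=np.array(f["R"]);print(n,-R.T@np.array(f["t"]),R[2],np.array(f["K"])[0])
    for l in("bar_center","light_stand","jaw_left","jaw_right","bolt_head","spanner","water_bottle","dust_brush","tape_measure"):
        for m in manip.masks_of(n,l)[:4]: print(l,round(m["score"],2),np.round(m["bbox"]),ray(f,[m["bbox"][:2]],0.0).round(3)[0])
    save(f,n+"0.png")
E
```

```text
{'time_s': 0.0, 'joints': array([63.2825573 , 33.92635836,  2.76822556, 92.23920727, -1.91027435,
       54.01398721, -1.93070428]), 'joint_vel': array([-0.05155264, -0.04522135, -0.05023833, -0.10642162,  0.0186344 ,
       -0.1348114 ,  0.09727229]), 'joint_torque': array([-1.68877928e-04, -5.48694456e+01,  1.54642571e+00, -1.98123944e+01,
        9.31882183e-03,  8.64990929e-03,  1.17394666e-05]), 'tool_pos': array([ 0.26375745, -0.67439119,  0.23011511]), 'orientation': array([-1.79866751e+02,  6.09826196e-03,  2.13629140e+01]), 'ft_force': array([0.89551176, 0.18304052, 0.34860124]), 'ft_torque': array([ 0.04653323, -0.05536111, -0.03696396]), 'gripper_force': 0.0, 'opening': 0.08567403065127432}
scene [1.1616427  0.31263539 1.04114392] [-0.55767324 -0.26669943 -0.78604833] [478.80588706   0.         317.99516605]
bar_center 0.81 [304. 207.  68.  41.] [ 0.454 -0.069  0.   ]
bar_center 0.76 [385. 207.  37.  42.] [0.349 0.129 0.   ]
bar_center 0.58 [443. 281.  26.  32.] [0.498 0.343 0.   ]
light_stand 0.95 [298. 257. 151. 124.] [ 0.602 -0.008  0.   ]
jaw_right 0.63 [233. 226.   7.
[... 230 characters left out ...]
171.  44.  42.] [ 0.429 -0.313  0.   ]
tape_measure 0.74 [442. 282.  26.  33.] [0.503 0.341 0.   ]
top [ 0.23500504 -0.03149653  1.34465045] [ 0.19284328 -0.00430548 -0.98122012] [482.0184402    0.         317.38958004]
bar_center 0.8 [418. 304.  56.  49.] [ 0.201 -0.311  0.   ]
bar_center 0.65 [332. 214.  85.  20.] [ 0.456 -0.079  0.   ]
bar_center 0.59 [256. 253.  13.  68.] [0.348 0.134 0.   ]
jaw_right 0.45 [305. 150. 139.  60.] [ 0.645 -0.004  0.   ]
spanner 0.95 [330. 109.  16.  58.] [ 0.772 -0.078  0.   ]
water_bottle 0.89 [442. 150.  36.  41.] [ 0.642 -0.404  0.   ]
dust_brush 0.97 [410. 223.  17.  68.] [ 0.428 -0.299  0.   ]
tape_measure 0.59 [184. 192.  27.  23.] [0.524 0.345 0.   ]
```

View pics/scene0.png

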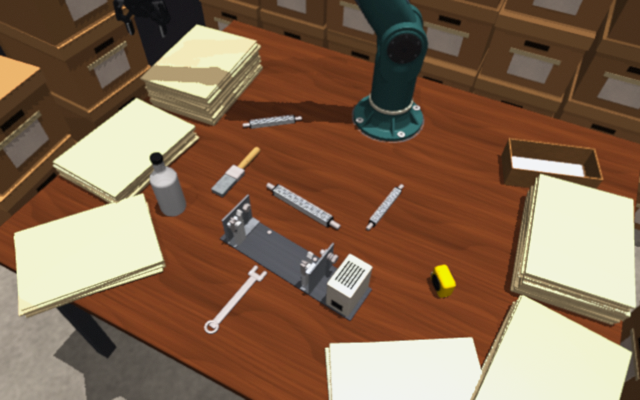

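View pics/top0.png

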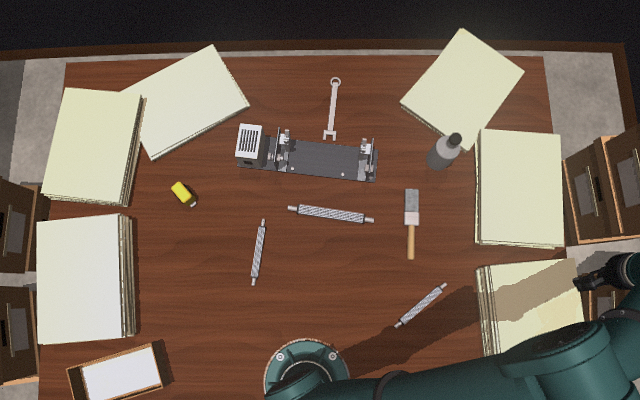

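Three bars show in the top view, at (332,214), (258,253) and (420,304). The middle one at (332,214) is the longest and widest, so that is the one meant. I'll fit poses by silhouette and check with an overlay.

```bash
cat > fit.py <<'E'
from h import *
from scipy.optimize import minimize
def box(x0,x1,y0,y1,z0,z1): return np.array([[x,y,z] for x in(x0,x1) for y in(y0,y1) for z in(z0,z1)])/1e3
BAR=[box(-12,12,-95,95,-12,12),box(-6,6,-122,122,-6,6)]
STAND=[box(-50,50,-200,200,0,6),box(-50,50,126,130,0,105),box(-50,50,-130,-126,0,105),box(-48,48,174,236,0,105)]
S=4
def place(P,q,z=0):
    c,s=np.cos(q[2]),np.sin(q[2]); R=np.array([[c,-s,0],[s,c,0],[0,0,1]]); return P@R.T+[q[0],q[1],z]
def render(f,model,q,z):
    im=np.zeros((400,640),np.uint8)
    for b in model:
        h=cv2.convexHull(proj(f,place(b,q,z)).astype(np.float32))
        cv2.fillConvexPoly(im,np.round(h*16).astype(np.int32),255,cv2.LINE_AA,4)
    return im/255.
def fit(fs,ms,model,q0,z):
    def c(q): return sum(abs(render(f,model,q,z)-m).sum()/m.sum() for f,m in zip(fs,ms))
    q=np.array(q0,float)
    for s in(.02,.005,.002):
        r=minimize(c,q,method="Nelder-Mead",options=dict(initial_simplex=np.vstack([q]+[q+d for d in np.diag([s,s,s*4])]),xatol=1e-5,fatol=1e-5)); q=r.x
    return q,r.fun
E
python3 - <<'E'
from fit import *
F={n:snap(n) for n in("scene","top")}
B={};St={}
for n in F:
    for m in manip.masks_of(n,"bar_center"):
        p=ray(F[n],[m["bbox"][:2]],.012)[0]
        if np.hypot(p[0]-.456,p[1]+.076)<.03:B[n]=m["pixels"].astype(float)
    for l in ("light_stand","jaw_left","jaw_right","bolt_head"):
        for m in manip.masks_of(n,l):
            print(n,l,m["score"],m["bbox"],m["pixels"].sum())
            if m["bbox"][2]>120:St[n]=m["pixels"].astype(float)
for nm,M,mod,q0,z in(("bar",B,BAR,(.456,-.076,.1),.012),("stand",St,STAND,(.62,-.01,0),0)):
    for ns in [list(M)]+[[n] for n in M]:
        a=[fit([F[n] for n in ns],[M[n] for n in ns],mod,(q0[0],q0[1],y),z) for y in (q0[2]-.2,q0[2],q0[2]+.2)] 
        q,e=min(a,key=lambda t:t[1]); print(nm,ns,q.round(4),np.degrees(q[2]).round(2),e)
        if ns==list(M):
            for n in F:
                im=F[n]["frame"].copy() if nm=="bar" else im2[n]
                if nm=="bar": im2=globals().setdefault("im2",{}); im2[n]=im
                big=cv2.resize(im,None,fx=4,fy=4,interpolation=cv2.INTER_CUBIC) if nm=="bar" else im2[n]
                for b in mod:
                    h=cv2.convexHull(proj(F[n],place(b,q,z)).astype(np.float32)); cv2.polylines(big,[np.int32(h*4+1.5)],True,(0,255,0),1)
                im2[n]=big
o=[im2["scene"][720:1320,840:1600],im2["top"][420:980,880:1560]]
for i,c in zip(("s1","t1"),o): cv2.imwrite(f"pics/{i}.png",c[...,::-1])
E
```

```text
scene light_stand 0.82 [295.0, 256.1, 151.8, 120.3] 6854
scene light_stand 0.56 [330.2, 255.8, 19.0, 16.0] 64
scene jaw_left 0.37 [305.2, 268.6, 10.3, 18.2] 84
scene jaw_right 0.57 [232.4, 227.0, 6.6, 14.0] 100
scene bolt_head 0.65 [330.0, 257.6, 14.7, 11.2] 91
top jaw_left 0.44 [275.7, 157.9, 11.6, 10.1] 81
top jaw_left 0.43 [331.5, 107.9, 12.7, 59.6] 469
top bolt_head 0.47 [274.6, 158.9, 17.0, 10.1] 122
bar ['scene', 'top'] [ 0.4552 -0.0752 -0.1634] -9.36 0.4439701534461641
bar ['scene'] [ 0.4581 -0.0749 -0.1828] -10.47 0.24467074965579452
bar ['top'] [ 0.4541 -0.0751 -0.1618] -9.27 0.1814621409921671
stand ['scene'] [ 0.6179 -0.0508 -0.1347] -7.71 0.10855604570395418
stand ['scene'] [ 0.6179 -0.0508 -0.1347] -7.71 0.10855604570395418
```

View pics/s1.png

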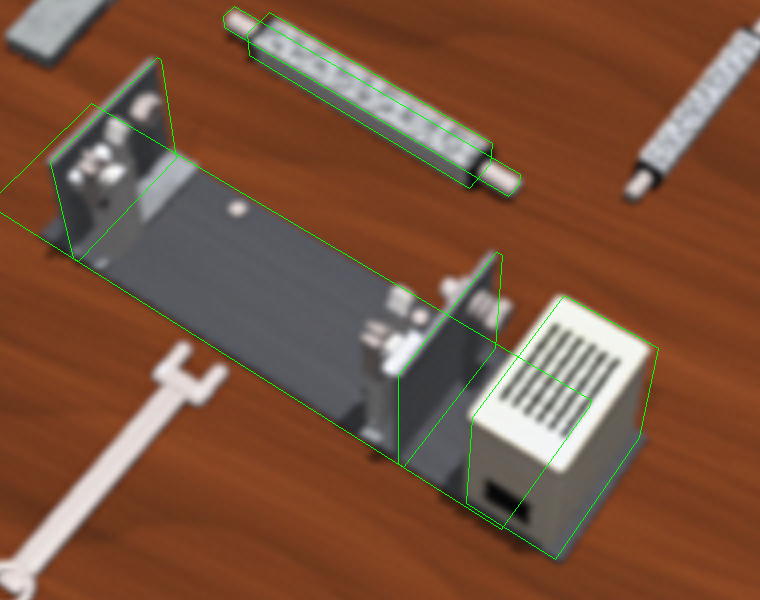

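View pics/t1.png

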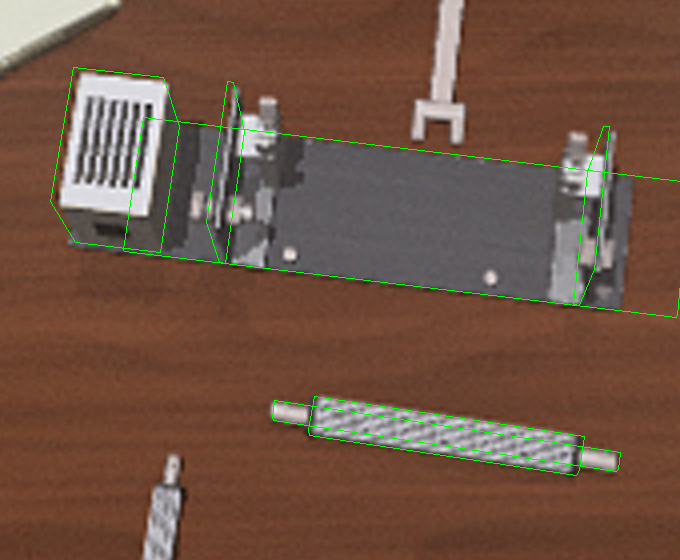

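The overlay shows the bar fits well. The stand's rail isn't centred: it runs to the driver box's far end, which biased that fit. I'll refit the stand from plate and box corners read off the crops: scene box top (563,295)…(470,412), plates' tops (497,252)/(398,372) and (155,58)/(50,160).

```bash
cat > pts.py <<'E'
from fit import *
from scipy.optimize import least_squares
F={n:snap(n) for n in("scene","top")}
off={"scene":(210,180),"top":(220,105)}
ST={"scene":[(-50,128,105,497,252),(50,128,105,398,372),(-50,-128,105,155,58),(50,-128,105,50,160),(-48,174,105,563,295),(-48,236,105,658,346),(48,236,105,563,470),(48,174,105,470,412)],
"top":[(48,236,105,80,72),(48,174,105,165,82),(-48,174,105,148,215),(-48,236,105,60,205),(50,128,105,234,85),(-50,128,105,215,228),(50,-128,105,612,133)]}
BA={"scene":[(0,-122,0,228,20),(0,122,0,518,184),(-12,-95,12,270,14),(-12,95,12,492,146)],"top":[(0,122,0,274,411),(0,-122,0,619,461),(12,95,12,316,397),(12,-95,12,582,437),(-12,95,12,312,432),(-12,-95,12,577,473)]}
def solve(D,ns,q0,z):
    def r(q): return np.concatenate([(proj(F[n],place(np.array(D[n])[:,:3]/1e3,q,z))-(np.array(D[n])[:,3:]-1.5)/4-off[n]).ravel() for n in ns])
    s=least_squares(r,q0,loss="soft_l1"); return s.x,r(s.x)
if __name__=="__main__":
    for nm,D,q0,z in(("bar",BA,(.456,-.076,-.17),.012),("stand",ST,(.62,-.01,-.13),0)):
        for ns in(["scene","top"],["scene"],["top"]):
            q,r=solve(D,ns,q0,z);print(nm,ns,q.round(4),np.degrees(q[2]).round(2),"res",r.std().round(2),abs(r).max().round(2))
E
python3 pts.py
```

```text
bar ['scene', 'top'] [ 0.4551 -0.075  -0.1585] -9.08 res 0.43 0.96
bar ['scene'] [ 0.456  -0.0741 -0.1518] -8.7 res 0.37 0.56
bar ['top'] [ 0.4547 -0.0754 -0.1619] -9.28 res 0.43 0.8
stand ['scene', 'top'] [ 0.616  -0.0539 -0.1338] -7.67 res 0.46 1.19
stand ['scene'] [ 0.6168 -0.0534 -0.1332] -7.63 res 0.43 0.83
stand ['top'] [ 0.6145 -0.0545 -0.1376] -7.88 res 0.45 1.0
```

```bash
cat > d.py <<'E'
import sys
from h import *
from scipy.spatial.transform import Rotation as T
def delta(p,yaw):
    o=manip.get_obs();R=T.from_euler("xyz",o["orientation"],degrees=True)
    G=T.from_euler("xyz",[180,0,yaw],degrees=True)
    print("t",o["time_s"],"pos",o["tool_pos"].round(4),"rpy",o["orientation"].round(2),"F",o["ft_force"].round(1),"open",o["opening"].round(4),"j7",o["joints"].round(0))
    print("shift",R.inv().apply(np.array(p)-o["tool_pos"]).round(4),"rot",(R.inv()*G).as_rotvec(degrees=True).round(2))
if __name__=="__main__": a=list(map(float,sys.argv[1:]));delta(a[:3],a[3])
E
python3 d.py .455 -.075 .2 80.8
```

```text
Traceback (most recent call last):
  File "d.py", line 9, in <module>
    if __name__=="__main__": a=list(map(float,sys.argv[1:]));delta(a[:3],a[3])
                                                             ~~~~~^^^^^^^^^^^^
  File "d.py", line 7, in delta
    print("t",o["time_s"],"pos",o["tool_pos"].round(4),"rpy",o["orientation"].round(2),"F",o["ft_force"].round(1),"open",o["opening"].round(4),"j7",o["joints"].round(0))
                                                                                                                         ^^^^^^^^^^^^^^^^^^
AttributeError: 'float' object has no attribute 'round'
```

```bash
sed -i 's/o\["opening"\].round(4)/round(o["opening"],4)/' d.py
python3 d.py .455 -.075 .2 80.8
```

```text
t 1.7 pos [ 0.2641 -0.6752  0.2313] rpy [-180.      0.     21.36] F [-0.7 -0.3  0.4] open 0.0853 j7 [63. 34.  3. 92. -2. 54. -2.]
shift [ 0.3964 -0.4894  0.0313] rot [ -0.     0.   -59.44]
```

Emit:
{"fn": "send_rows", "kwargs": {"targets": [[[0.08,-0.098,0,0,0,-12,0],[0.16,-0.196,0,0,0,-24,0],[0.2,-0.245,0,0,0,-30,0],[0.2,-0.245,0,0,0,-30,0],[0.2,-0.245,0,0,0,-30,0]]]}}

```text
time_s: 2.2
tool_pos: [0.3412, -0.4356, 0.2316]
orientation: [179.9, -0.0, 51.4]
ft_force: [1.8, -0.5, 0.4]
opening: 0.0853
gripper_force: 0.0
```

```bash
python3 d.py .455 -.075 .12 80.8
```

```text
t 2.2 pos [ 0.3412 -0.4356  0.2316] rpy [ 1.7995e+02 -1.0000e-02  5.1410e+01] F [ 1.8 -0.5  0.4] open 0.0853 j7 [ 53.  22.  -7. 114.   4.  44.   5.]
shift [ 0.3528 -0.136   0.1115] rot [  0.05   0.   -29.39]
```

Emit:
{"fn": "send_rows", "kwargs": {"targets": [[[0.35,-0.136,0.03,0,0,-29.4,0],[0.35,-0.136,0.03,0,0,-29.4,0],[0.35,-0.136,0.03,0,0,-29.4,0],[0.35,-0.136,0.05,0,0,-29.4,0],[0.35,-0.136,0.05,0,0,-29.4,0]]]}}

```text
time_s: 2.7
tool_pos: [0.4156, -0.199, 0.2031]
orientation: [179.9, 0.0, 80.8]
ft_force: [1.0, -0.5, -0.2]
opening: 0.0856
gripper_force: 0.0
```

```bash
python3 d.py .455 -.075 .12 80.8
```

```text
t 2.7 pos [ 0.4156 -0.199   0.2031] rpy [1.799e+02 2.000e-02 8.078e+01] F [ 1.  -0.5 -0.2] open 0.0856 j7 [ 34.  18. -18. 126.   9.  37.   1.]
shift [0.1287 0.0188 0.0831] rot [ 0.1   0.02 -0.02]
```

Emit:
{"fn": "send_rows", "kwargs": {"targets": [[[0.129,0.019,0.04,0,0,0,0],[0.129,0.019,0.083,0,0,0,0],[0.129,0.019,0.083,0,0,0,0],[0.129,0.019,0.083,0,0,0,0],[0.129,0.019,0.083,0,0,0,0]]]}}

```text
time_s: 3.2
tool_pos: [0.4545, -0.0745, 0.119]
orientation: [-179.9, -0.0, 81.0]
ft_force: [-0.3, -1.1, -0.2]
opening: 0.0858
gripper_force: 0.0
```

```bash
python3 d.py .455 -.075 .004 80.8
python3 - <<'E'
from h import *
f=snap("top");g=snap("scene")
a=cv2.resize(f["frame"][160:270,270:410],None,fx=5,fy=5,interpolation=cv2.INTER_CUBIC)
b=cv2.resize(g["frame"][150:260,230:360],None,fx=4,fy=4,interpolation=cv2.INTER_CUBIC)
# mark TCP
o=manip.get_obs()
for im,F,(x,y),s in((a,f,(270,160),5),(b,g,(230,150),4)):
    u=(proj(F,[o["tool_pos"]])[0]-(x,y))*s; cv2.circle(im,tuple(int(v) for v in u),5,(255,0,0),2); print(u)
cv2.imwrite("pics/b2.png",b[...,::-1])
E
```

```text
t 3.2 pos [ 0.4545 -0.0745  0.119 ] rpy [-1.7989e+02 -2.0000e-02  8.1000e+01] F [-0.3 -1.1 -0.2] open 0.0858 j7 [ 15.  27. -14. 130.  15.  25. -21.]
shift [-0.0004  0.0008  0.115 ] rot [-0.11 -0.02  0.2 ]
[315.87880123 235.53166091]
[281.34560662 110.46676257]
```

View pics/b2.png

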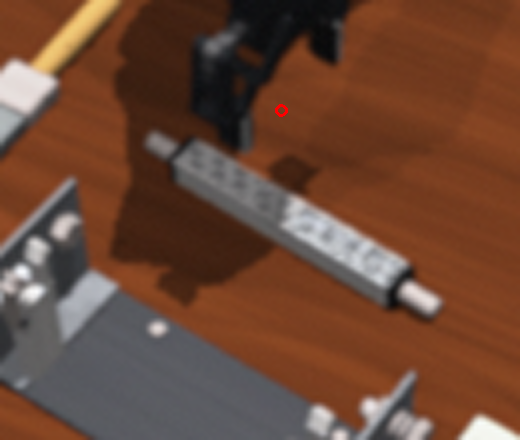

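The crop shows the open fingers at (238,140) and (330,55), straddling the largest bar about its middle, so I'll descend.

Emit:
{"fn": "send_rows", "kwargs": {"targets": [[[0,0,0.04,0,0,0.2,0],[0,0,0.08,0,0,0.2,0],[0,0,0.1,0,0,0.2,0],[0,0,0.114,0,0,0.2,0],[0,0,0.114,0,0,0.2,0]]]}}

```text
time_s: 3.8
tool_pos: [0.454, -0.0784, 0.0052]
orientation: [-179.9, 0.1, 80.4]
ft_force: [-0.2, -0.2, 0.6]
opening: 0.0854
gripper_force: 0.0
```

Emit:
{"fn": "send_rows", "kwargs": {"targets": [[[0,0,0,0,0,0,255],[0,0,0,0,0,0,255],[0,0,0,0,0,0,255],[0,0,0,0,0,0,255],[0,0,0,0,0,0,255]]]}}

```text
time_s: 4.3
tool_pos: [0.455, -0.0764, 0.0067]
orientation: [179.9, 0.0, 80.6]
ft_force: [-0.0, -0.6, 7.2]
opening: 0.0224
gripper_force: 59.7
```

Emit:
{"fn": "send_rows", "kwargs": {"targets": [[[0,0,0,0,0,0,255],[0,0,0,0,0,0,255],[0,0,0,0,0,0,255]]]}}

```text
time_s: 4.6
tool_pos: [0.455, -0.0764, 0.0067]
orientation: [179.9, 0.0, 80.6]
ft_force: [0.1, -1.3, 8.4]
opening: 0.0225
gripper_force: 59.7
```

Emit:
{"fn": "send_rows", "kwargs": {"targets": [[[0,0,-0.04,0,0,0,255],[0,0,-0.09,0,0,0,255],[0,0,-0.14,0,0,0,255],[0,0,-0.17,0,0,0,255],[0,0,-0.17,0,0,0,255]]]}}

```text
time_s: 5.1
tool_pos: [0.4571, -0.0765, 0.1798]
orientation: [179.5, -0.0, 80.5]
ft_force: [0.9, 0.4, -1.9]
opening: 0.0227
gripper_force: 59.7
```

```bash
python3 d.py .6408 -.0574 .176 82.3
```

```text
t 5.1 pos [ 0.4571 -0.0765  0.1798] rpy [179.47  -0.    80.53] F [ 0.9  0.4 -1.9] open 0.0227 j7 [ 20.  21. -20. 127.  13.  33. -19.]
shift [0.0491 0.1781 0.0054] rot [ 0.53  0.   -1.77]
```

Emit:
{"fn": "send_rows", "kwargs": {"targets": [[[0.013,0.045,0,0,0,-1.0,255],[0.026,0.09,0,0,0,-1.8,255],[0.039,0.135,0,0,0,-1.8,255],[0.049,0.178,0,0,0,-1.8,255],[0.049,0.178,0,0,0,-1.8,255]]]}}

```text
time_s: 5.6
tool_pos: [0.6443, -0.0556, 0.1744]
orientation: [179.7, -0.2, 82.4]
ft_force: [-0.7, 0.2, -0.3]
opening: 0.0226
gripper_force: 59.7
```

Emit:
{"fn": "send_rows", "kwargs": {"targets": [[[0,0,0,0,0,0,255],[0,0,0,0,0,0,255],[0,0,0,0,0,0,255]]]}}

```text
time_s: 5.9
tool_pos: [0.6359, -0.0574, 0.1748]
orientation: [-179.8, 0.1, 82.4]
ft_force: [-0.7, 0.6, -2.0]
opening: 0.0223
gripper_force: 59.7
```

```bash
python3 d.py .6408 -.0574 .135 82.3
python3 - <<'E'
from fit import *
F={n:snap(n) for n in("scene","top")}
o=manip.get_obs();q0=(*o["tool_pos"][:2],np.radians(o["orientation"][2]-90))
G=[box(-55,55,-43,43,5,300)]
for n in F:
    for m in manip.masks_of(n,"bar_center")[:4]:print(n,m["score"],m["bbox"],m["pixels"].sum(),proj(F[n],[o["tool_pos"]]))
ims=[]
for n,w in(("top",(250,100,390,200)),("scene",(210,140,370,260))):
    big=cv2.resize(F[n]["frame"],None,fx=5,fy=5,interpolation=cv2.INTER_CUBIC)
    for b in BAR: cv2.polylines(big,[np.int32(cv2.convexHull(proj(F[n],place(b,q0,o["tool_pos"][2]+.0055)).astype(np.float32))*5+2)],True,(0,255,0),1)
    c=big[w[1]*5:w[3]*5,w[0]*5:w[2]*5]; cv2.imwrite(f"pics/h_{n}.png",c[...,::-1]);
E
```

```text
t 5.9 pos [ 0.6359 -0.0574  0.1748] rpy [-1.7983e+02  5.0000e-02  8.2360e+01] F [-0.7  0.6 -2. ] open 0.0223 j7 [ 14.  32. -19. 106.  14.  44. -20.]
shift [0.0007 0.005  0.0398] rot [-0.17  0.05  0.06]
scene 0.86 [272.4, 221.4, 87.9, 52.1] 887 [[269.61095014 218.76027903]]
scene 0.58 [384.6, 206.3, 36.3, 43.4] 402 [[269.61095014 218.76027903]]
top 0.75 [297.9, 131.1, 43.8, 11.3] 476 [[324.71402022 132.88257219]]
top 0.74 [419.4, 304.9, 50.5, 47.2] 450 [[324.71402022 132.88257219]]
top 0.6 [442.6, 152.3, 33.6, 40.7] 902 [[324.71402022 132.88257219]]
```

View pics/h_top.png

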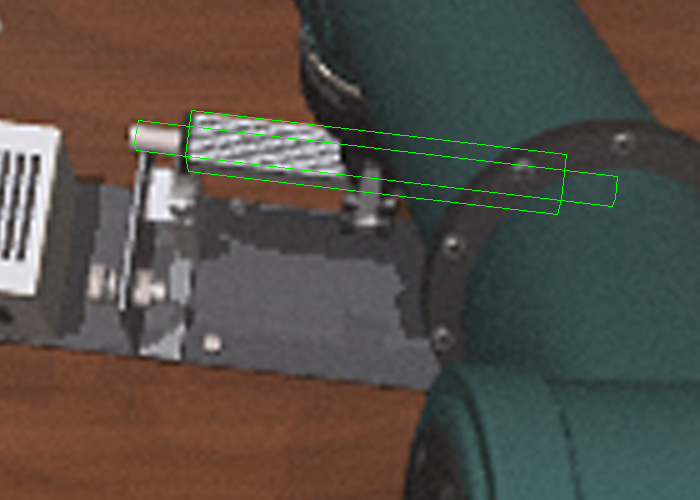

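View pics/h_scene.png

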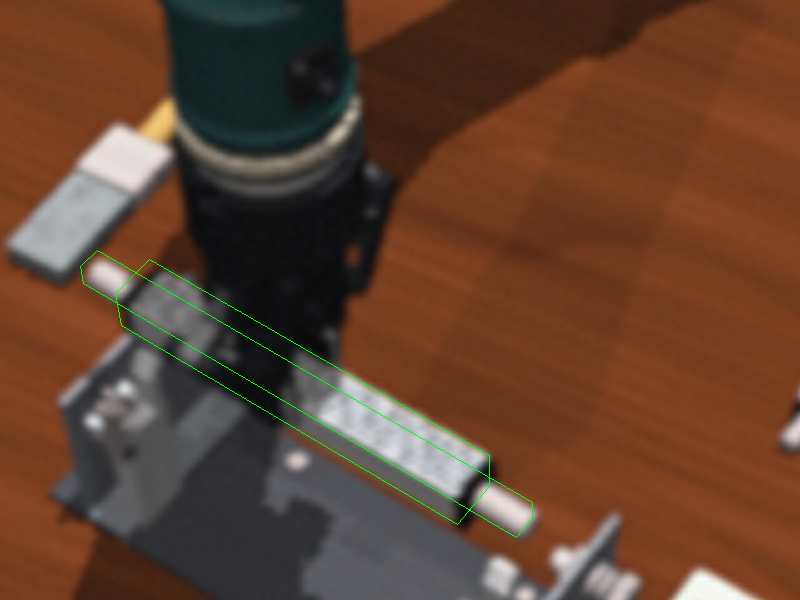

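Both views show the held bar where the gripper pose predicts it, about 1.3 mm farther along +y: scene pin ends at (108,275) and (507,510). Next I'll align above the slots and lower.

Emit:
{"fn": "send_rows", "kwargs": {"targets": [[[0,0,0.02,0,0,0,255],[0,0,0.02,0,0,0,255],[0,0,0.02,0,0,0,255],[0,0,0.02,0,0,0,255]]]}}

```text
time_s: 6.5
tool_pos: [0.6384, -0.0571, 0.1565]
orientation: [179.9, -0.0, 82.4]
ft_force: [-0.5, 0.1, -1.3]
opening: 0.0222
gripper_force: 59.6
```

```bash
python3 d.py .6406 -.0587 .125 82.3
```

```text
t 6.5 pos [ 0.6384 -0.0571  0.1565] rpy [ 1.7994e+02 -1.0000e-02  8.2360e+01] F [-0.5  0.1 -1.3] open 0.0222 j7 [ 14.  34. -18. 106.  15.  42. -20.]
shift [-0.0013  0.0023  0.0315] rot [ 0.06 -0.01  0.06]
```

Emit:
{"fn": "send_rows", "kwargs": {"targets": [[[-0.001,0.002,0.01,0,0,0,255],[-0.001,0.002,0.022,0,0,0,255],[-0.001,0.002,0.022,0,0,0,255],[-0.001,0.002,0.022,0,0,0,255],[-0.001,0.002,0.022,0,0,0,255]]]}}

```text
time_s: 7.0
tool_pos: [0.64, -0.0582, 0.1337]
orientation: [180.0, -0.0, 82.4]
ft_force: [0.4, -1.2, -1.6]
opening: 0.0228
gripper_force: 59.7
```

```bash
python3 d.py .6406 -.0587 .085 82.3
python3 - <<'E'
from fit import *
o=manip.get_obs();q0=(*o["tool_pos"][:2],np.radians(o["orientation"][2]-90))
q0=(q0[0]+.0002,q0[1]+.0013,q0[2])
out=[]
for n,w in(("scene",(220,150,380,280)),):
    f=snap(n);big=cv2.resize(f["frame"],None,fx=5,fy=5,interpolation=cv2.INTER_CUBIC)
    qs=(.616,-.054,np.radians(-7.67))
    seat=place(np.array([[25,y,90] for y in(-111,-99,99,111)])/1e3,qs)
    for u in proj(f,seat): cv2.circle(big,tuple(np.int32(u*5+2)),3,(255,0,0),1)
    for u in proj(f,place(np.array([[-7,-105,0],[7,-105,0],[-7,105,0],[7,105,0]])/1e3,q0,o["tool_pos"][2]+.0055)): cv2.circle(big,tuple(np.int32(u*5+2)),3,(0,255,0),1)
    cv2.imwrite("pics/a1.png",big[w[1]*5:w[3]*5,w[0]*5:w[2]*5][:600,:800][...,::-1])
E
```

```text
t 7.0 pos [ 0.64   -0.0582  0.1337] rpy [180.    -0.    82.37] F [ 0.4 -1.2 -1.6] open 0.0228 j7 [ 13.  36. -17. 107.  16.  40. -21.]
shift [-0.0004  0.0006  0.0487] rot [ 0.   -0.    0.07]
```

View pics/a1.png

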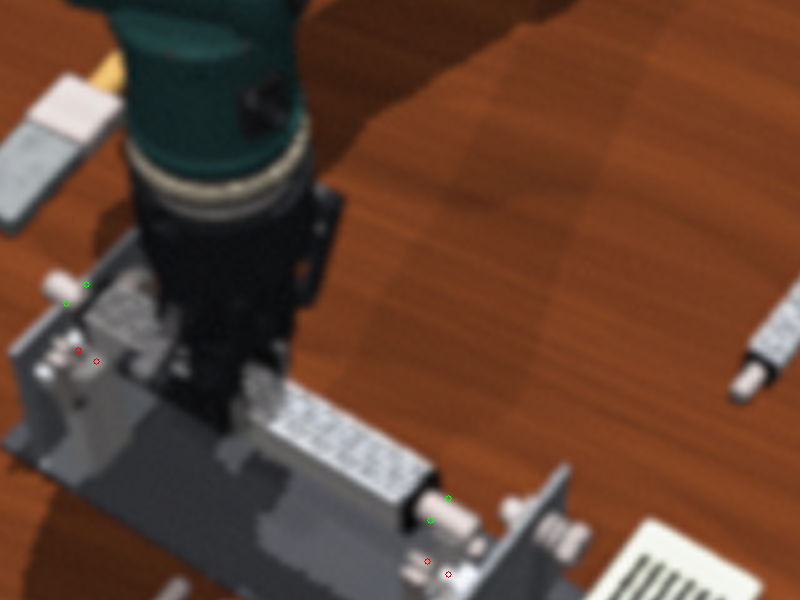

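The bar sits level over both forks: pins at (65,288) and (450,515), fork slots directly below at (87,356) and (437,568). I'll lower and watch the force.

Emit:
{"fn": "send_rows", "kwargs": {"targets": [[[0,0.001,0.005,0,0,0,255],[0,0.001,0.01,0,0,0,255],[0,0.001,0.015,0,0,0,255],[0,0.001,0.02,0,0,0,255],[0,0.001,0.02,0,0,0,255]]]}}

```text
time_s: 7.55
tool_pos: [0.6401, -0.0585, 0.1127]
orientation: [-179.9, 0.0, 82.4]
ft_force: [0.4, 0.5, -1.9]
opening: 0.0224
gripper_force: 59.7
```

Emit:
{"fn": "send_rows", "kwargs": {"targets": [[[0,0,0.003,0,0,0,255],[0,0,0.006,0,0,0,255],[0,0,0.009,0,0,0,255],[0,0,0.012,0,0,0,255],[0,0,0.012,0,0,0,255]]]}}

```text
time_s: 8.05
tool_pos: [0.6403, -0.0583, 0.1023]
orientation: [-179.9, 0.0, 82.3]
ft_force: [-2.9, 1.0, 4.4]
opening: 0.0224
gripper_force: 60.4
```

Emit:
{"fn": "send_rows", "kwargs": {"targets": [[[0,0,0.004,0,0,0,255],[0,0,0.008,0,0,0,255],[0,0,0.011,0,0,0,255],[0,0,0.011,0,0,0,255],[0,0,0.011,0,0,0,255]]]}}

```text
time_s: 8.55
tool_pos: [0.6403, -0.0584, 0.0896]
orientation: [-179.9, -0.0, 82.4]
ft_force: [-0.2, 0.5, -5.3]
opening: 0.0226
gripper_force: 59.2
```

Emit:
{"fn": "send_rows", "kwargs": {"targets": [[[0,0,0.004,0,0,0,255],[0,0,0.008,0,0,0,255],[0,0,0.008,0,0,0,255],[0,0,0.008,0,0,0,255]]]}}

```text
time_s: 8.95
tool_pos: [0.6414, -0.0586, 0.0846]
orientation: [179.9, 0.0, 82.4]
ft_force: [-4.3, -0.1, 10.0]
opening: 0.0224
gripper_force: 61.3
```

Emit:
{"fn": "send_rows", "kwargs": {"targets": [[[0,0,0.002,0,0,0,255],[0,0,0.002,0,0,0,255],[0,0,0,0,0,0,255],[0,0,0,0,0,0,0],[0,0,0,0,0,0,0]]]}}

```text
time_s: 9.45
tool_pos: [0.6421, -0.0585, 0.0831]
orientation: [179.9, -0.0, 82.4]
ft_force: [0.6, 0.0, 0.1]
opening: 0.0505
gripper_force: 0.0
```

Emit:
{"fn": "send_rows", "kwargs": {"targets": [[[0,0,0,0,0,0,0],[0,0,0,0,0,0,0],[0,0,0,0,0,0,0]]]}}

```text
time_s: 9.75
tool_pos: [0.641, -0.0585, 0.0824]
orientation: [-180.0, -0.0, 82.4]
ft_force: [0.1, -0.4, 1.1]
opening: 0.0856
gripper_force: 0.0
```

Emit:
{"fn": "send_rows", "kwargs": {"targets": [[[0,0,-0.03,0,0,0,0],[0,0,-0.07,0,0,0,0],[0,0,-0.11,0,0,0,0],[-0.03,0,-0.13,0,0,0,0],[-0.08,0,-0.13,0,0,0,0]]]}}

```text
time_s: 10.25
tool_pos: [0.6343, -0.1328, 0.2174]
orientation: [179.5, -0.2, 82.9]
ft_force: [0.6, -1.0, -0.6]
opening: 0.0853
gripper_force: 0.0
```

```bash
python3 d.py .4 -.15 .25 82.3
python3 - <<'E'
from fit import *
F={n:snap(n) for n in("scene","top")}
for n in F:
    for l in("bar_center","jaw_left","jaw_right","bolt_head"):
        for m in manip.masks_of(n,l)[:3]:
            print(n,l,round(m["score"],2),np.round(m["bbox"],1),ray(F[n],[m["bbox"][:2]],.09)[0].round(4))
q=(.616,-.054,np.radians(-7.67))
seat=place(np.array([[25,0,0]])/1e3,q)[0]; print(seat)
ims=[]
for n,w,s in(("scene",(225,195,345,285),4),):
    big=cv2.resize(F[n]["frame"],None,fx=6,fy=6,interpolation=cv2.INTER_CUBIC)
    for b in BAR: cv2.polylines(big,[np.int32(cv2.convexHull(proj(F[n],place(b,(seat[0],seat[1],q[2]),.09)).astype(np.float32))*6+3)],True,(0,255,0),1)
    cv2.imwrite("pics/seat.png",big[w[1]*6:w[3]*6,w[0]*6:w[2]*6][...,::-1])
E
```

```text
t 10.25 pos [ 0.6343 -0.1328  0.2174] rpy [179.46  -0.2   82.88] F [ 0.6 -1.  -0.6] open 0.0853 j7 [ 22.  30. -20. 103.  13.  49. -11.]
shift [-0.046  -0.2301 -0.0349] rot [ 0.54 -0.2   0.58]
scene bar_center 0.95 [384.1 205.9  39.5  40. ] [0.4174 0.1417 0.09  ]
scene bar_center 0.71 [272.6 122.8  54.4  10.1] [ 0.282  -0.2608  0.09  ]
scene bar_center 0.68 [271.2 245.7  83.7  54.7] [ 0.6513 -0.0509  0.09  ]
scene jaw_left 0.49 [303.1 269.6   8.   16.9] [0.674  0.0462 0.09  ]
scene jaw_right 0.38 [232.8 224.1   4.4  10.8] [ 0.6399 -0.1652  0.09  ]
scene bolt_head 0.2 [298.1 256.1 155.6 123.3] [0.6475 0.019  0.09  ]
top bar_center 0.75 [256.5 252.4  10.   68.4] [0.3425 0.1232 0.09  ]
top bar_center 0.7 [318.2 141.8  80.1  18.2] [ 0.6408 -0.0412  0.09  ]
top bar_center 0.16 [306.  152.6 139.4  58. ] [ 0.6106 -0.0078  0.09  ]
top jaw_right 0.6 [318.5 140.2  75.4  16.7] [ 0.6454 -0.0421  0.09  ]
top jaw_right 0.32 [306.  152.4 142.3  65.8] [ 0.6112 -0.0078  0.09  ]
top bolt_head 0.56 [274.9 156.7  16.6   7.3] [0.6002 0.0764 0.09  ]
[ 0.64077633 -0.05733668  0.        ]
```

View pics/seat.png

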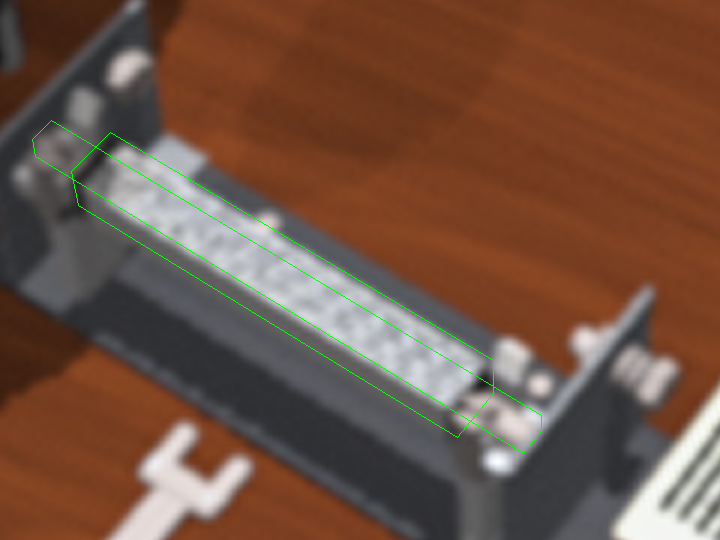

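The bar lies level in both forks and matches the seated outline, with its pin ends at (45,140) and (525,430). Next is the bolt, starting above the gap.

```bash
python3 - <<'E'
from fit import *
f=snap("scene");q=(.616,-.054,np.radians(-7.67))
P=place(np.array([[-30,146,75],[-30,150,75],[-30,148.5,75]])/1e3,q);print(P.round(4))
print(((proj(f,P)-(225,195))*6+3).round(0))
E
python3 d.py .6062 .0969 .17 82.3
```

```text
[[0.6058 0.0947 0.075 ]
 [0.6063 0.0987 0.075 ]
 [0.6061 0.0972 0.075 ]]
[[663. 385.]
 [671. 390.]
 [668. 388.]]
t 10.8 pos [ 0.6304 -0.1363  0.2125] rpy [-1.7998e+02 -3.0000e-02  8.2490e+01] F [ 0.1  0.3 -0.5] open 0.0855 j7 [ 22.  30. -19. 103.  13.  49. -11.]
shift [ 0.228  -0.0545  0.0427] rot [-0.02 -0.03  0.19]
```

Emit:
{"fn": "send_rows", "kwargs": {"targets": [[[0.045,-0.01,0,0,0,0.2,0],[0.09,-0.022,0,0,0,0.2,0],[0.14,-0.033,0,0,0,0.2,0],[0.185,-0.044,0,0,0,0.2,0],[0.228,-0.0545,0,0,0,0.2,0]]]}}

```text
time_s: 11.3
tool_pos: [0.606, 0.0987, 0.2129]
orientation: [180.0, -0.0, 82.3]
ft_force: [1.2, 0.6, 0.2]
opening: 0.0851
gripper_force: 0.0
```

Emit:
{"fn": "send_rows", "kwargs": {"targets": [[[0,0,0.02,0,0,0,0],[0,0,0.04,0,0,0,0],[0,0,0.04,0,0,0,0],[0,0,0.04,0,0,0,0],[0,0,0.04,0,0,0,0]]]}}

```text
time_s: 11.8
tool_pos: [0.6074, 0.0955, 0.1737]
orientation: [179.9, -0.0, 82.1]
ft_force: [-0.0, 0.8, 0.5]
opening: 0.0854
gripper_force: 0.0
```

```bash
python3 d.py .6061 .0971 .06 82.3
python3 - <<'E'
from fit import *
q=(.616,-.054,np.radians(-7.67));o=manip.get_obs()
f=snap("scene")
big=cv2.resize(f["frame"],None,fx=6,fy=6,interpolation=cv2.INTER_CUBIC)
for p,c in((place(np.array([[-30,146,75]])/1e3,q)[0],(255,0,0)),(o["tool_pos"],(0,255,0))):
    cv2.circle(big,tuple(np.int32(proj(f,[p])[0]*6+3)),4,c,1)
cv2.imwrite("pics/g1.png",big[170*6:270*6,260*6:390*6][...,::-1])
E
```

```text
t 11.8 pos [0.6074 0.0955 0.1737] rpy [ 1.7991e+02 -4.0000e-02  8.2130e+01] F [-0.   0.8  0.5] open 0.0854 j7 [  1.  31. -19. 109.  15.  42. -35.]
shift [ 0.0013 -0.0017  0.1137] rot [ 0.09 -0.04 -0.17]
```

View pics/g1.png

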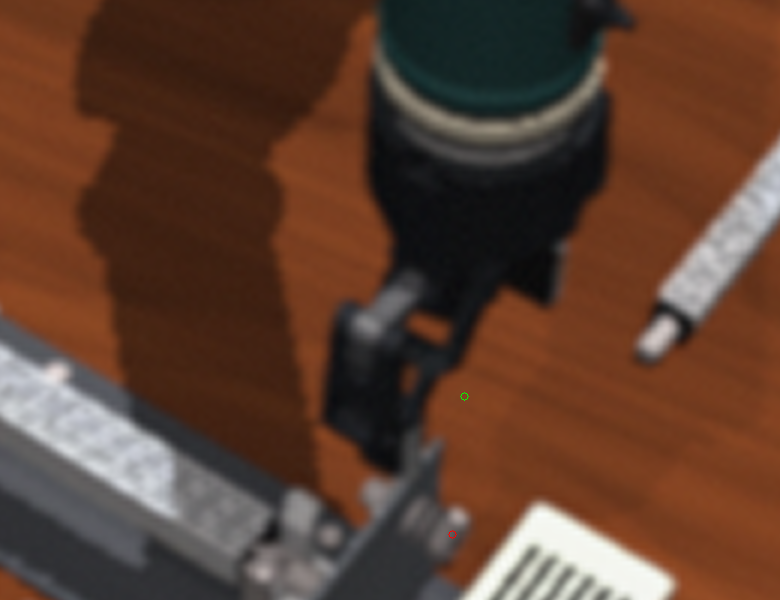

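The far finger at (375,450) and the projected TCP at (464,396) stand over the gap. The bolt head shows at (455,522), within about 2 mm of the prediction. Next I'll descend into the gap.

Emit:
{"fn": "send_rows", "kwargs": {"targets": [[[0.0013,-0.0015,0.02,0,0,-0.2,0],[0.0013,-0.0015,0.04,0,0,-0.2,0],[0.0013,-0.0015,0.055,0,0,-0.2,0],[0.0013,-0.0015,0.06,0,0,-0.2,0],[0.0013,-0.0015,0.06,0,0,-0.2,0]]]}}

```text
time_s: 12.35
tool_pos: [0.6051, 0.0968, 0.1123]
orientation: [-180.0, 0.0, 82.3]
ft_force: [-0.2, 0.4, 0.4]
opening: 0.0851
gripper_force: 0.0
```

```bash
python3 d.py .6061 .0971 .06 82.3
```

```text
t 12.35 pos [0.6051 0.0968 0.1123] rpy [-1.7995e+02  2.0000e-02  8.2350e+01] F [-0.2  0.4  0.4] open 0.0851 j7 [ -1.  36. -17. 111.  17.  36. -37.]
shift [0.0005 0.001  0.0523] rot [-0.05  0.02  0.05]
```

Emit:
{"fn": "send_rows", "kwargs": {"targets": [[[0.0005,0.001,0.015,0,0,0,0],[0.0005,0.001,0.03,0,0,0,0],[0.0005,0.001,0.043,0,0,0,0],[0.0005,0.001,0.052,0,0,0,0],[0.0005,0.001,0.052,0,0,0,0]]]}}

```text
time_s: 12.85
tool_pos: [0.605, 0.0971, 0.0588]
orientation: [-179.8, 0.1, 82.4]
ft_force: [-0.1, 0.6, 0.3]
opening: 0.0855
gripper_force: 0.0
```

```bash
python3 d.py .6061 .0971 .06 82.3
```

```text
t 12.85 pos [0.605  0.0971 0.0588] rpy [-1.7982e+02  7.0000e-02  8.2380e+01] F [-0.1  0.6  0.3] open 0.0855 j7 [ -3.  40. -15. 112.  19.  30. -39.]
shift [ 0.0002  0.0011 -0.0012] rot [-0.18  0.07  0.08]
```

Emit:
{"fn": "send_rows", "kwargs": {"targets": [[[0,0.001,0,0,0,0,80],[0,0.001,0,0,0,0,120],[0,0.001,0,0,0,0,150],[0,0.001,0,0,0,0,165],[0,0.001,0,0,0,0,170]]]}}

```text
time_s: 13.35
tool_pos: [0.6075, 0.0972, 0.0611]
orientation: [180.0, -0.0, 82.4]
ft_force: [0.3, -0.4, -0.3]
opening: 0.0284
gripper_force: 0.0
```

Emit:
{"fn": "send_rows", "kwargs": {"targets": [[[0,0,0,0,0,0,178],[0,0,0,0,0,0,184],[0,0,0,0,0,0,190],[0,0,0,0,0,0,192],[0,0,0,0,0,0,192]]]}}

```text
time_s: 13.85
tool_pos: [0.6071, 0.0972, 0.0607]
orientation: [-180.0, 0.0, 82.4]
ft_force: [-0.1, 0.0, -0.5]
opening: 0.0213
gripper_force: 0.2
```

Emit:
{"fn": "send_rows", "kwargs": {"targets": [[[0,0,0,0,0,0,195],[0,0,0,0,0,0,198],[0,0,0,0,0,0,201],[0,0,0,0,0,0,204],[0,0,0,0,0,0,207]]]}}

```text
time_s: 14.35
tool_pos: [0.6066, 0.0973, 0.0608]
orientation: [-179.9, 0.0, 82.4]
ft_force: [-2.9, -0.1, 3.3]
opening: 0.0172
gripper_force: 49.3
```

Emit:
{"fn": "send_rows", "kwargs": {"targets": [[[0,0,0,0,0,0,212],[0,0,0,0,0,0,220],[0,0,0,0,0,0,230],[0,0,0,0,0,0,255],[0,0,0,0,0,0,255]]]}}

```text
time_s: 14.85
tool_pos: [0.6066, 0.0972, 0.0609]
orientation: [-179.9, 0.0, 82.4]
ft_force: [-5.0, 0.9, 6.1]
opening: 0.0166
gripper_force: 58.4
```

Emit:
{"fn": "send_rows", "kwargs": {"targets": [[[0,0,0,0,0,0,255],[0,0,0,0,0,0,255],[0,0,0,0,0,0,255]]]}}

```text
time_s: 15.15
tool_pos: [0.6066, 0.0973, 0.0608]
orientation: [-179.9, 0.0, 82.4]
ft_force: [-4.3, 0.4, 5.1]
opening: 0.0174
gripper_force: 58.4
```

The opening reads 17.4 mm. The 24 mm bar read about 1.6 mm low, so this is 19 mm across flats, held at 58 N and steady. Handing in.

```bash
python3 -c "
from bench import manip
print(manip.close_job())"
```

```text
the job is handed in; nothing more can be done
None
```

I fitted the light bar into both clips and let go of it, and the gripper is now holding the bolt head across two opposite flats at about 58 N; the job is handed in, but no pass or fail result came back.

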